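Air the kitchen with two momentary paddle switches

ROBOT

A 6-joint arm with a two-finger parallel gripper is mounted at the origin on the work surface. World frame = base frame: x ahead of the robot, y to its left, z up, the work surface at z = 0. Lengths are in m, angles in rad, forces in N, time in s.
With the tool pointing down it reaches from about 0.275 to 1 m from the base axis. Payload 8.4 kg.
Tool frame: the origin (TCP) lies on the centre line of the jaws, within the pads' length; the fingertips stand 17 mm ahead of it and the grasp point (between the pads) lies 2 mm behind it (bot.tcp_to_tips is the z of the fingertips in the tool frame, in m); z points along the fingers, y is the line along which they close (so a half turn about z gives the same grasp; the last joint's range is limited). The gripper opens to 85 mm and grips with 20 to 120 N. Pads are 22 mm wide; open, the fingers measure 114 mm over their backs; the gripper's body (76 mm by 85 mm) begins 54 mm behind the grasp point. The pads swing forward as they close: fully open they stand 13 mm farther back than shut.
Start: joints at [1.218, 0.353, 1.633, -0, 1.155, -0.002], TCP at [0.215, 0.587, 0.214] pointing down, gripper open.
Joint ranges: [-2.63, 2.63], [-0.92, 2.1], [0.06, 2.66], [-1.3, 4.44], [0, 2.69], [-3.02, 3.02]. Speed limits (rad/s): [2.22, 2.22, 2.79, 3.14, 3.14, 3.14].

INTERFACE

Orientations are given as a unit quaternion [x, y, z, w].
In Python, from workcell import bot, hand, kinematics, get_obs, vision, hand_in gives the robot as it stands. The module is installed in compiled form; this text tells all that it offers. Calls block until the motion is done:
- bot.reach(position, orientation): joint-space move of the TCP to a pose.
- bot.servo_line(position, ori=None, velocity=0.15): straight line of the TCP; ori=None keeps the orientation; velocity is the mean speed in m/s.
- bot.goto_joints(angles): joint-space move.
- hand.move_gripper(opening, strength=None): finger opening in m; strength is the grip in N (None keeps the last); returns when the fingers have stopped.
- bot.dwell(seconds).
- kinematics.solve_ik(position, orientation): joint angles nearest the present ones, or None.
- get_obs(): the state.
- vision.read_camera(name): name is "side" or "top"; returns a dict with "frame" (480x640x3 uint8, red, green, blue), "intrinsics" (3x3 intrinsics, pixels), "dist" ([k1, k2, p1, p2, k3] as OpenCV has them; the pictures are not rectified), "view" (4x4, takes a point from world to camera coordinates). Camera axes: x right, y down, z forward; pixel columns grow to the right and rows downward; lengths in m; the calibration is good to about 2 mm. A picture is of the moment at which its call begins. There is no depth.
A pose or a line that the arm cannot do raises bot.IKError and nothing moves.
- hand_in(): hands the job in; it is judged then, once.
The state is a dict: "time_s": time; "joint_pos": joint angles; "joint_vel": joint speeds; "joint_efforts": joint torques, N m; "position": TCP position; "orientation": TCP orientation; "wrist_force": force on the tool from outside, world axes, zero at the start; "ft_torque": the same for the moment, N m; "gripper_width": finger opening in m; "grip_force": force on a finger pad.
Only numpy, scipy, OpenCV 4.12 (cv2) and the standard library are available. Lean on these libraries where they do the work, as an engineer would, in place of code of your own. Each camera call takes 0.05 s, during which the arm holds its last target. There are 200 camera calls.

TASK

Air the kitchen: first run the sun shutter aside with the orange-paddle switch, then tilt the window open with the blue-paddle switch. Each paddle is spring-centred: push it fully over to its green-marked side, hold it there for at least two seconds so that the motor takes the command, and let it spring back upright before you go on. Never push a paddle over to its grey side, and leave everything else on the ledge where it stands.

Things in the scene. Friction and masses are not known exactly. Their poses are not given: they have to be found in the camera images.
- shutter_switch: housing of the shutter switch, the one with the ORANGE paddle: a white box fixed to the ledge, 100 mm (its x) by 150 mm (its y), 45 mm tall. Origin: centre of its underside, on the ledge; its z is up. Its +y axis points from the paddle to the GREEN strip across the top at one end (the side to push to); the strip at the -y end is grey. The two switches may swap sides and each may be turned to any yaw.
- window_switch: housing of the window switch, the one with the BLUE paddle; otherwise the same as the shutter switch in size, axes and green and grey strips. The ledge around the switches is clear of anything tall; a fixed bamboo dish rack, 155 mm tall, stands by the ledge's far edge to the robot's right, 40 mm or more beyond the nearest switch housing.
- shutter_paddle_top (a point): middle of the top edge of the orange paddle. The paddle stands upright in the middle of its housing: a flat plate 60 mm wide (along the housing's x), 14 mm thick (along the housing's y), its plate from 73 mm to 145 mm above the ledge, on a short stem; it turns about a pivot 45 mm above the ledge on the housing's centre, so this point is 100 mm above the pivot.
- window_paddle_top (a point): middle of the top edge of the blue paddle, made exactly like the orange one.
- shutter_paddle (a joint): tilt of the orange paddle, rad: 0 upright, positive leaning to the green side, stops at -0.45 and +0.45; beyond about 0.3 counts as fully over. A spring of 0.8 Nm/rad brings it back upright when let go, so holding it at 0.4 takes about 5 N pushed 65 mm above the pivot. Holding longer than two seconds does no harm. The shutter and window on the wall behind the robot are scenery: they run later, and do not move while you work.
- window_paddle (a joint): tilt of the blue paddle, rad: same zero, stops, spring and sense as the orange one.
- saucer: bystander: loose white ceramic saucer lying on the ledge, 140 mm across, 20 mm tall; origin: centre of its underside.
- spice_jar: bystander: loose glass spice jar with steel lid, 62 mm across, 87 mm tall; origin: centre of its underside.
- jar_opener: bystander: loose red plastic jar opener lying flat, about 195 by 85 mm, 14 mm thick; origin: on its underside near the middle.
- teaspoon: bystander: loose steel spoon lying flat, 150 mm long; origin: on its underside near the middle.

How it is judged:
On the way, in this order (a step that is already met when the one before it is completed fails the run):
1. the orange paddle is held over to its green side (value of joint shutter_paddle above 0.28 rad), for 1.6 s.
2. the orange paddle has been let spring back upright (value of joint shutter_paddle between -0.1 and 0.1 rad), for 0.2 s.
3. the blue paddle is held over to its green side, the orange one upright (all of step 2 and value of joint window_paddle above 0.28 rad), for 1.6 s.
At the end, for the whole second after the job is handed in: After both pushes, both paddles stand upright again, within 0.1 rad (all of step 2 and value of joint window_paddle between -0.1 and 0.1 rad); the robot touches nothing.
It fails at once if a paddle is pushed over to its grey side (value of joint any of shutter_paddle, window_paddle below -0.22 rad).
It fails at once if the blue paddle is pushed over while the orange one is still over (value of joint each of shutter_paddle, window_paddle above 0.22 rad).
It fails at once if a thing on the ledge is pushed more than 30 mm from its place or the jar is tipped (distance of any of saucer, spice_jar, jar_opener, teaspoon from where it was at the start of the episode above 0.03 m or angle between spice_jar's own z axis and vertical above 0.5 rad).
It also fails if it takes over 51 s, if anything falls off the work surface, if the arm or the gripper's body presses on something with over 40 N, if the wrist force passes 120 N, or if a joint passes its speed limit or range.

## Working session

There is one attempt and no reset: what is moved stays moved. The work goes in short steps, each a Python script; the robot and the scene stay as the last script left them, time stands still between calls to the robot, and variables do not carry over. Pictures are saved under pics/ and viewed, at most 10 in all, crops included, and the job is handed in when it is done.

```bash
mkdir -p pics; python3 - <<'E'
from workcell import *
import cv2,numpy as np,pickle
d={}
for n in("top","side"):
    c=vision.read_camera(n); d[n]=c
    cv2.imwrite(f"pics/{n}0.png",c["frame"][:,:,::-1]); print(n,c["intrinsics"],c["dist"],c["view"])
pickle.dump(d,open("cams.pkl","wb"))
o=get_obs();print(o["time_s"],o["position"],o["orientation"])
E
```

```text
top [[451.62392251   0.         317.73373145]
 [  0.         451.62392251 244.27334911]
 [  0.           0.           1.        ]] [-0.08257443  0.          0.          0.          0.        ] [[ 0.01839897 -0.99978418  0.0096477  -0.03555187]
 [-0.98360555 -0.01983086 -0.17923965  0.63249189]
 [ 0.17939229 -0.00619171 -0.98375814  1.02988285]
 [ 0.          0.          0.          1.        ]]
side [[554.38171231   0.         320.57167943]
 [  0.         554.38171231 233.28202798]
 [  0.           0.           1.        ]] [0.02120025 0.         0.         0.         0.        ] [[-0.99968301 -0.0250609  -0.00241651  0.61696614]
 [-0.01147343  0.53889532 -0.8422946   0.10229751]
 [ 0.02241091 -0.84199988 -0.53901202  1.34597957]
 [ 0.          0.          0.          1.        ]]
0.1 [0.21460616 0.5865278  0.21311855] [ 1.74480380e-01  9.84660455e-01 -6.11455558e-04 -1.06969365e-04]
```

View pics/top0.png

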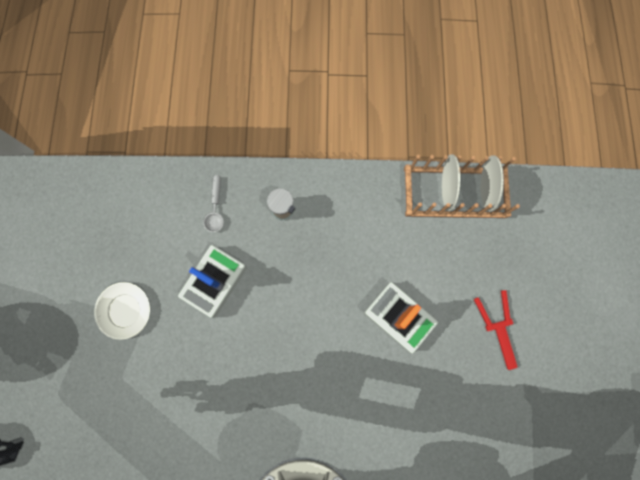

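View pics/side0.png

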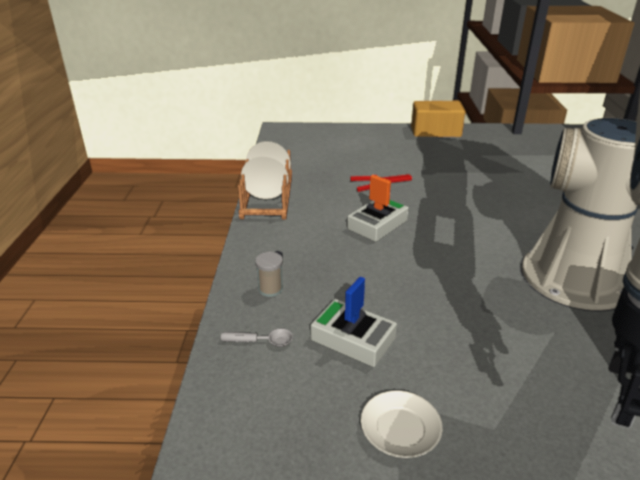

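The top view shows the blue switch at about (211,281) with its green end at the top right, away from the robot. The orange switch is at (401,317) with its green end at the lower right. I'll zoom in for the corners.

```bash
python3 - <<'E'
import cv2,numpy as np
t=cv2.imread("pics/top0.png")
f=lambda x,y:cv2.resize(t[y:y+100,x:x+100],None,fx=4,fy=4,interpolation=cv2.INTER_CUBIC)
cv2.imwrite("pics/z.png",np.hstack([f(160,230),f(350,265)]))
E
```

```text
(no output)
```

View pics/z.png

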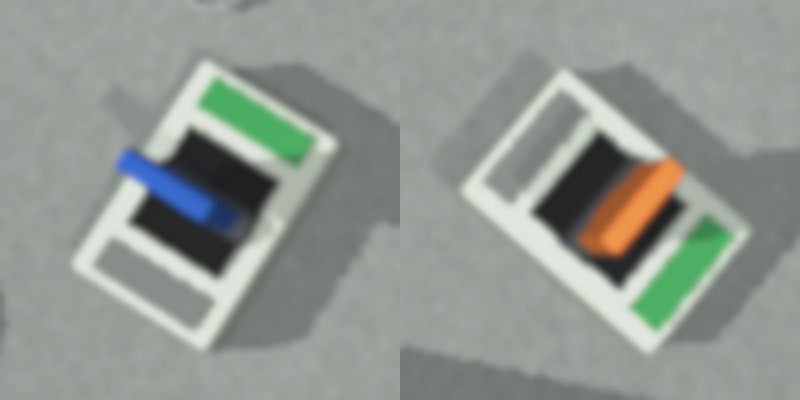

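```bash
cat >h.py <<'E'
import numpy as np,cv2,pickle
from scipy.spatial.transform import Rotation as R
def ray(c,uv,z):
    V=c["view"];n=cv2.undistortPoints(np.array(uv,float).reshape(-1,1,2),c["intrinsics"],c["dist"]).reshape(-1,2)
    C=-V[:3,:3].T@V[:3,3]; d=np.c_[n,np.ones(len(n))]@V[:3,:3]
    return (C+d*((z-C[2])/d[:,2])[:,None])[:,:2]
def proj(c,P):
    return cv2.projectPoints(np.array(P,float).reshape(-1,1,3),cv2.Rodrigues(c["view"][:3,:3])[0],c["view"][:3,3],c["intrinsics"],c["dist"])[0].reshape(-1,2)
E
python3 - <<'E'
from h import *
from workcell import *
d=pickle.load(open("cams.pkl","rb"))
# corner order: green a, green b, grey b, grey a
Q={"blue":[(211.2,245),(244.2,266.2),(211.2,317.5),(178,296.2)],"orange":[(437.5,323),(412.5,353.5),(365.5,312.5),(391,282.5)]}
im={n:d[n]["frame"][:,:,::-1].copy() for n in d}; out={}
for k,q in Q.items():
    p=ray(d["top"],q,.045); c=p.mean(0); L=[np.linalg.norm(p[i]-p[(i+1)%4]) for i in range(4)]
    y=(p[0]+p[1]-p[2]-p[3]); x=(p[1]+p[2]-p[0]-p[3]); y/=np.linalg.norm(y);x/=np.linalg.norm(x)
    y=y+np.array([-x[1],x[0]])*np.sign(np.dot([-x[1],x[0]],y)); y/=np.linalg.norm(y); x=np.array([y[1],-y[0]])
    out[k]=(c,y); print(k,c,y,np.round(L,4))
    P=[np.r_[c+sx*.05*x+sy*.075*y,z] for z in(.045,0) for sx,sy in((1,1),(1,-1),(-1,-1),(-1,1))]+[np.r_[c+s*.03*x,.145] for s in(-1,1)]
    for n in d:
        u=proj(d[n],P)
        for a in u: cv2.circle(im[n],tuple(np.round(a*8).astype(int)),8,(255,0,255),-1,shift=3)
    for off in (-.09,):
        g=np.r_[c+y*off,.129]
        for s in (1,-1):
          q=R.from_matrix(np.c_[np.r_[s*y,0],np.cross([0,0,-1],np.r_[s*y,0]),[0,0,-1]]).as_quat()
          print(s,kinematics.solve_ik(g,q))
pickle.dump(out,open("sw.pkl","wb"))
f=lambda i,x,y:cv2.resize(i[y:y+100,x:x+130],(390,300),interpolation=cv2.INTER_CUBIC)
cv2.imwrite("pics/z2.png",np.vstack([np.hstack([f(im["top"],150,230),f(im["top"],340,265)]),np.hstack([f(im["side"],290,270),f(im["side"],320,160)])]))
E
```

```text
blue [0.54037225 0.23136237] [ 0.8617858  -0.50727234] [0.0973 0.1444 0.0962 0.1459]
1 [ 5.36573321e-01  3.21385881e-01  1.89411238e+00 -4.44089210e-16
  9.26094389e-01  2.63938636e+00]
-1 [ 5.36573321e-01  3.21385881e-01  1.89411238e+00 -4.44089210e-16
  9.26094389e-01 -5.02206297e-01]
orange [ 0.46159573 -0.22645072] [-0.64762602 -0.76195836] [0.0944 0.1461 0.0952 0.1462]
1 [-2.97584451e-01  3.26932245e-01  1.88578140e+00 -4.44089210e-16
  9.28879013e-01 -2.73471244e+00]
-1 [-2.97584451e-01  3.26932245e-01  1.88578140e+00 -4.44089210e-16
  9.28879013e-01  4.06880215e-01]
```

View pics/z2.png

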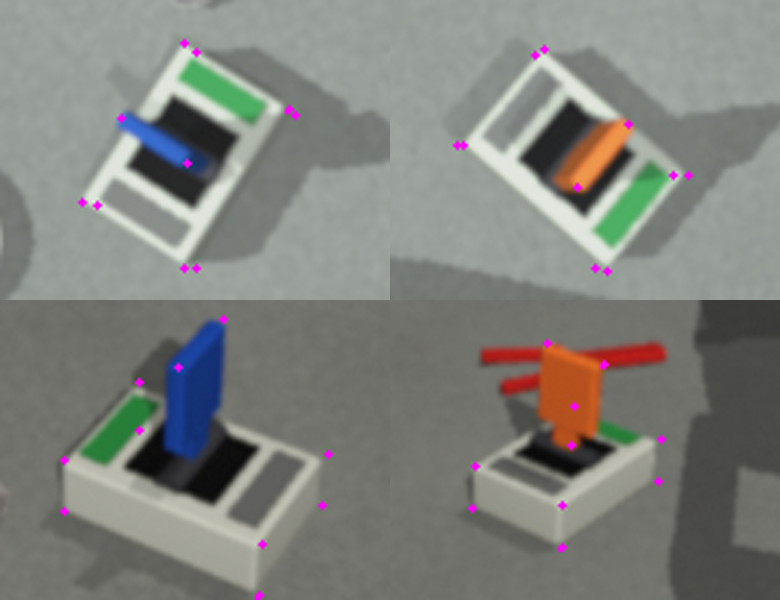

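The overlay matches both views to within about 2 mm. Next is the orange push, using force feedback.

```bash
cat >>h.py <<'E'
from workcell import *
def push(k):
    c,y=pickle.load(open("sw.pkl","rb"))[k]; Y=np.r_[y,0]
    q=R.from_matrix(np.c_[-Y,np.cross([0,0,-1],-Y),[0,0,-1]]).as_quat()
    at=lambda s,z:np.r_[c+y*s,z]
    bot.reach(at(-.065,.27),q); bot.servo_line(at(-.065,.129),velocity=.12)
    f0=get_obs()["wrist_force"]; bot.servo_line(at(-.022,.129),velocity=.06)
    for s in np.arange(-.016,.016,.004):
        bot.servo_line(at(s,.129),velocity=.03); bot.dwell(.1)
        o=get_obs(); F=-(o["wrist_force"]-f0)@Y
        print(round(s,3),round(F,2),np.round((o["position"][:2]-c)@y,4))
        if F>5.0: break
    bot.dwell(.2); d=vision.read_camera("top"); e=vision.read_camera("side")
    cv2.imwrite(f"pics/push_{k}.png",np.hstack([cv2.resize(i["frame"][...,::-1],(400,300)) for i in(d,e)]))
    pickle.dump((d,e),open(f"push_{k}.pkl","wb"))
    bot.dwell(2.2); o=get_obs(); print("held",-(o["wrist_force"]-f0)@Y,o["time_s"],f0)
def back(k):
    c,y=pickle.load(open("sw.pkl","rb"))[k]
    at=lambda s,z:np.r_[c+y*s,z]
    bot.servo_line(at(-.065,.129),velocity=.05); bot.servo_line(at(-.065,.27),velocity=.15)
    print(get_obs()["time_s"],get_obs()["wrist_force"])
E
python3 - <<'E'
from h import *
hand.move_gripper(0.0); push("orange")
d=pickle.load(open("push_orange.pkl","rb"))
c,y=pickle.load(open("sw.pkl","rb"))["orange"];x=np.array([y[1],-y[0]]);im=[]
for i,(u,v) in zip(d,((340,265),(320,130))):
    m=i["frame"][...,::-1].copy()
    for th,col in((0,(255,0,255)),(.28,(0,0,255)),(.45,(255,255,0))):
        for a in proj(i,[np.r_[c+sx*.03*x+y*.1*np.sin(th),.045+.1*np.cos(th)] for sx in(-1,1)]): cv2.circle(m,tuple(np.round(a*8).astype(int)),6,col,-1,shift=3)
    im.append(cv2.resize(m[v:v+130,u:u+130],(400,400),interpolation=cv2.INTER_CUBIC))
cv2.imwrite("pics/zo.png",np.hstack(im))
E
```

```text
-0.016 -0.65 -0.0161
-0.012 -0.44 -0.012
-0.008 -0.53 -0.008
-0.004 -0.2 -0.0039
0.0 -0.88 0.0
0.004 -0.35 0.004
0.008 -0.83 0.0081
0.012 -0.57 0.012
held 0.3631375728315471 11.5667 [ 0.38523577 -0.06634375  0.0071418 ]
```

View pics/zo.png

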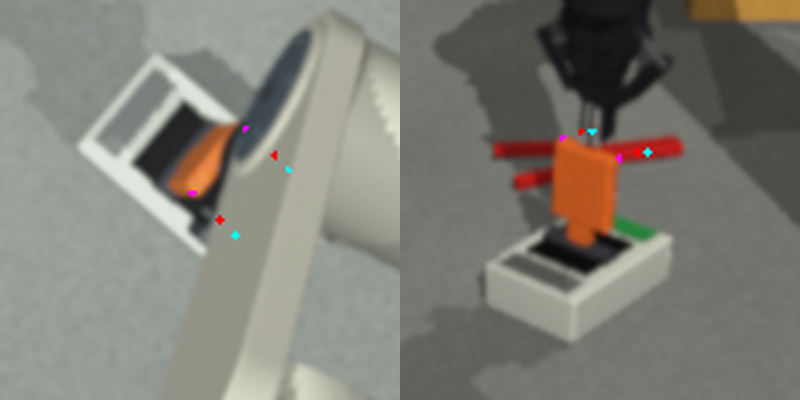

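```bash
python3 - <<'E'
from h import *
o=get_obs();p=o["position"];print(p,o["orientation"],o["gripper_width"],o["joint_pos"],bot.tcp_to_tips,R.from_quat(o["orientation"]).as_matrix())
e=vision.read_camera("side");t=vision.read_camera("top");print(proj(e,[p,p-[0,0,.017]]),proj(t,[p]))
m=e["frame"][...,::-1].copy()
for a in proj(e,[p,p-[0,0,.017],p+[0,0,.05]]): cv2.circle(m,tuple(np.round(a*8).astype(int)),8,(0,255,0),-1,shift=3)
cv2.imwrite("pics/s2.png",cv2.resize(m[60:260,280:480],(600,600),interpolation=cv2.INTER_CUBIC))
E
```

```text
[ 0.45381898 -0.23559325  0.12900738] [ 9.07648411e-01  4.19731297e-01  8.46963860e-06 -4.22415565e-06] 0.0001029651732769676 [-4.81784673e-01  2.81672466e-01  1.95258884e+00  2.35789082e-05
  9.07327712e-01  2.22698619e-01] 0.017 [[ 6.47651276e-01  7.61936890e-01  1.18288874e-05]
 [ 7.61936890e-01 -6.47651276e-01  1.47780411e-05]
 [ 1.89209287e-05 -5.58151527e-07 -1.00000000e+00]]
[[383.6490629  181.54093027]
 [383.27489277 187.17544523]] [[413.15910225 320.61083912]]
```

View pics/s2.png

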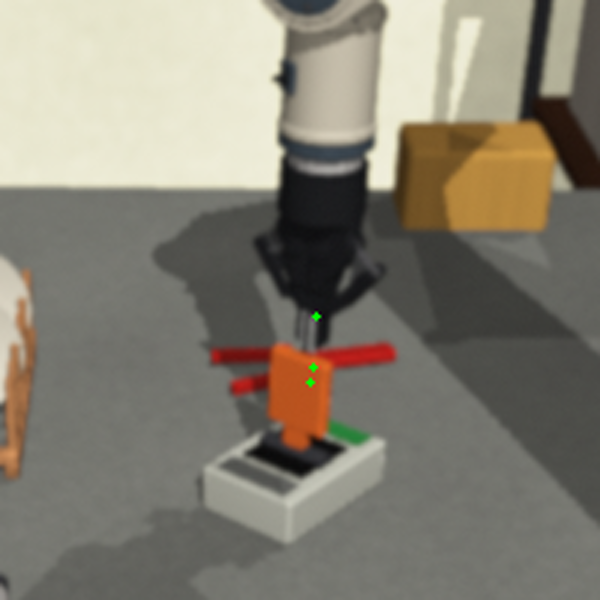

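```bash
python3 - <<'E'
from h import *
d=pickle.load(open("cams.pkl","rb"))
p=np.array([.21460616,.5865278,.21311855]); M=R.from_quat([.17448,.98466,-.0006,-.0001]).as_matrix()
P=[p+M@[0,a,z] for a,z in((.0425,.004),(-.0425,.004),(0,.017),(0,0),(0,-.054))]
print(proj(d["side"],P),proj(d["top"],P))
im=[]
for n,(u,v) in(("side",(540,250)),("top",(0,390))):
    m=d[n]["frame"][...,::-1].copy()
    for a in proj(d[n],P): cv2.circle(m,tuple(np.round(a*8).astype(int)),6,(0,255,0),-1,shift=3)
    im.append(cv2.resize(m[v:v+200,u:u+100],(400,600) if n=="side" else (400,600)) if n=="side" else cv2.resize(m[v:v+90,u:u+100],(400,360)))
im[1]=np.vstack([im[1],np.zeros((240,400,3),np.uint8)])
cv2.imwrite("pics/g0.png",np.hstack(im))
E
```

```text
[[612.85724447 438.68123878]
 [609.92415927 390.15067712]
 [608.63952981 419.77604342]
 [612.14602462 411.29533209]
 [623.90470559 382.9289118 ]] [[ -4.6625896  419.89779742]
 [ 30.36048365 437.45449835]
 [ 16.60815205 427.37876005]
 [ 11.42669821 429.05432714]
 [ -6.18791776 434.72042418]]
```

View pics/g0.png

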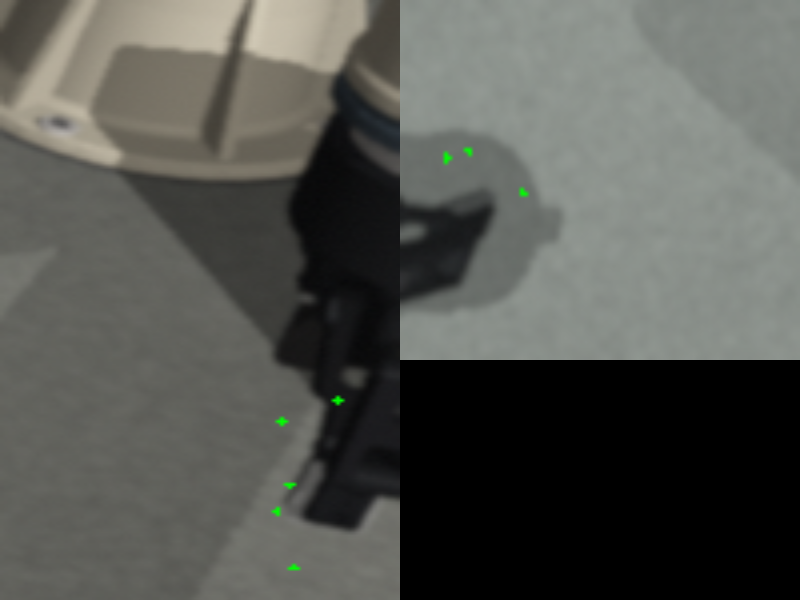

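The reported tool position doesn't match the pictures: the gripper is offset from its projection in both the start and current views. I'll lift straight up and measure the offset at two clear poses before touching anything.

```bash
cat >>h.py <<'E'
def panels(poses_imgs,name,w=400,h=300,half=(50,38)):
    out=[]
    for p,t,e in poses_imgs:
        for c in(t,e):
            m=c["frame"][...,::-1]; u0,v0=np.round(proj(c,[p-[0,0,.017]])[0]).astype(int)-half
            u0=min(max(u0,0),640-2*half[0]);v0=min(max(v0,0),480-2*half[1])
            k=w/(2*half[0]); m=cv2.resize(m[v0:v0+2*half[1],u0:u0+2*half[0]],(w,h),interpolation=cv2.INTER_CUBIC)
            for a in proj(c,[p-[0,0,.017],p+[0,0,.052]]): cv2.circle(m,tuple(((a+.5-[u0,v0])*k).astype(int)),3,(0,255,0),-1)
            out.append(m); print("crop origin",u0,v0,"scale",k,proj(c,[p-[0,0,.017]]))
    cv2.imwrite(name,np.vstack([np.hstack(out[i:i+2]) for i in range(0,len(out),2)]))
E
python3 - <<'E'
from h import *
p=get_obs()["position"];q=get_obs()["orientation"]
bot.servo_line([p[0],p[1],.27],velocity=.12)
L=[]
def snap():
    bot.dwell(.2);L.append((np.array(get_obs()["position"]),vision.read_camera("top"),vision.read_camera("side")))
snap(); bot.reach([.42,-.40,.22],q); snap()
pickle.dump(L,open("L.pkl","wb"))
print(get_obs()["time_s"],get_obs()["position"],"base",proj(L[0][1],[[0,0,0]]),proj(L[0][2],[[0,0,0],[0,0,.4]]))
panels(L,"pics/m.png")
E
```

```text
14.325 [ 0.42067635 -0.39918524  0.22061233] base [[302.63061607 512.96799983]] [[575.85057983 275.60914102]
 [624.86086914 117.38513822]]
crop origin 377 282 scale 4.0 [[426.99392147 319.8765267 ]]
crop origin 337 100 scale 4.0 [[386.6131011  138.43757519]]
crop origin 450 299 scale 4.0 [[500.11424159 337.1760177 ]]
crop origin 343 94 scale 4.0 [[392.79728991 131.83366216]]
```

View pics/m.png

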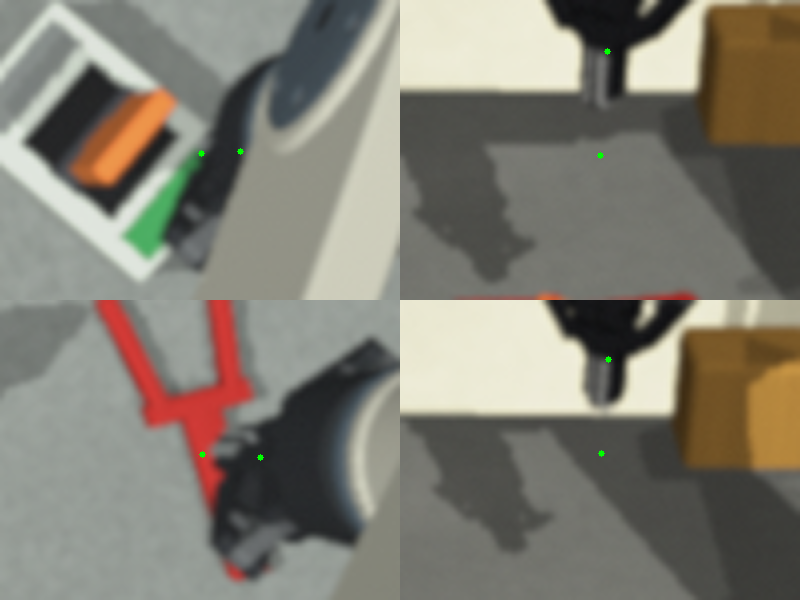

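In both poses the tips appear about 13 px higher in the side view than projected, with almost no sideways error. The start view and the contact-free pass over the paddle agree, so the true tips sit about 35 mm above the reported z. The paddle is still upright. I'll retry 37 mm lower, with force guards.

```bash
cat >>h.py <<'E'
def force(n=6):
    f=[]
    for _ in range(n): bot.dwell(.03); f.append(get_obs()["wrist_force"])
    return np.mean(f,0)
def push2(k,z=.092,smax=.014,Fs=5.0):
    c,y=pickle.load(open("sw.pkl","rb"))[k]; Y=np.r_[y,0]
    q=R.from_matrix(np.c_[-Y,np.cross([0,0,-1],-Y),[0,0,-1]]).as_quat()
    at=lambda s,z:np.r_[c+y*s,z]
    bot.reach(at(-.075,.25),q); f0=force()
    for zz in np.linspace(.19,z,4):
        bot.servo_line(at(-.075,zz),velocity=.12)
        f=get_obs()["wrist_force"]-f0
        if np.linalg.norm(f)>4: print("touch on descent",zz,f); return False
    f0=force(); bot.servo_line(at(-.024,z),velocity=.06)
    for s in np.arange(-.018,smax+.001,.004):
        bot.servo_line(at(s,z),velocity=.04); F=-(force()-f0)@Y; print(round(s,3),round(F,2))
        if F>Fs: break
    d=vision.read_camera("top"),vision.read_camera("side"); x=np.array([y[1],-y[0]]);im=[]
    for i in d:
        m=i["frame"][...,::-1]; u,v=np.round(proj(i,[np.r_[c,.1]])[0]).astype(int)-60
        m=cv2.resize(m[v:v+120,u:u+120],(400,400),interpolation=cv2.INTER_CUBIC)
        for th,col in((0,(255,0,255)),(.28,(0,0,255)),(.45,(255,255,0))):
            for a in proj(i,[np.r_[c+sx*.03*x+y*.1*np.sin(th),.045+.1*np.cos(th)] for sx in(-1,1)]):
                cv2.circle(m,tuple(((a+.5-[u,v])*400/120).astype(int)),3,col,-1)
        im.append(m)
    cv2.imwrite(f"pics/p2_{k}.png",np.hstack(im)); print("F",(force()-f0),get_obs()["time_s"])
    return True
E
python3 - <<'E'
from h import *
print(push2("orange"))
E
```

```text
-0.018 -0.52
-0.014 0.64
-0.01 1.32
-0.006 1.79
-0.002 2.56
0.002 3.22
0.006 3.88
0.01 4.53
0.014 8.48
F [ 5.46479397  6.21220622 -0.16503876] 23.0333
True
```

View pics/p2_orange.png

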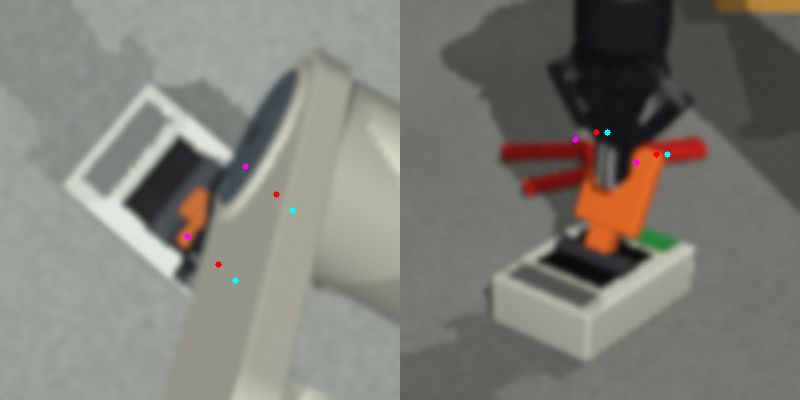

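The force jump to 8.5 N marks the stop, and the picture shows the orange paddle leaning fully to green. I'll hold, release gently and do the blue one the same way.

```bash
cat >>h.py <<'E'
def release(k,z=.092):
    bot.dwell(2.3); c,y=pickle.load(open("sw.pkl","rb"))[k]
    bot.servo_line(np.r_[c-y*.055,z],velocity=.05); bot.servo_line(np.r_[c-y*.055,.25],velocity=.15)
E
python3 - <<'E'
from h import *
release("orange"); print(get_obs()["time_s"]); print(push2("blue"))
E
```

```text
28.0667
-0.018 -0.07
-0.014 0.39
-0.01 0.87
-0.006 1.7
-0.002 2.44
0.002 3.04
0.006 3.67
0.01 4.21
0.014 4.72
F [-4.41987278  1.88800944  0.05610359] 37.4583
True
```

View pics/p2_blue.png

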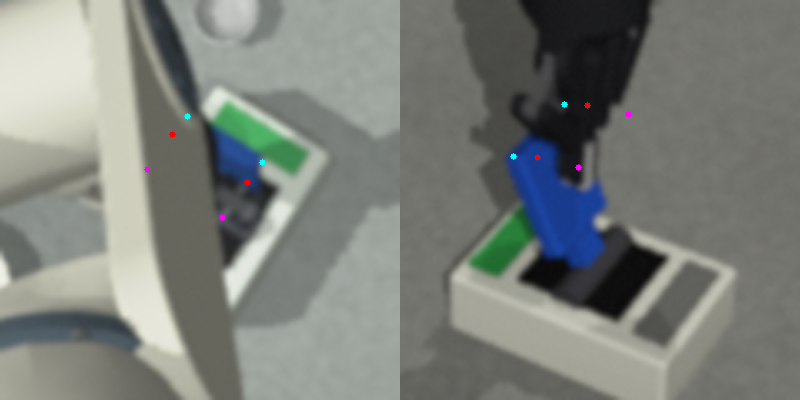

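The blue paddle leans well past the 0.28 mark, close to its stop. I'll add 2 mm for margin, hold and release. Then I'll compare paddle pixels with the first picture before handing in.

```bash
python3 - <<'E'
from h import *
c,y=pickle.load(open("sw.pkl","rb"))["blue"]
bot.servo_line(np.r_[c+y*.016,.092],velocity=.04); release("blue")
bot.dwell(.3); o=get_obs(); print(o["time_s"],o["wrist_force"])
a=pickle.load(open("cams.pkl","rb"))["side"]["frame"]; b=vision.read_camera("side")["frame"]
for n,lo,hi in(("orange",(5,170,120),(14,255,255)),("blue",(108,150,60),(125,255,255))):
    for im in(a,b):
        m=cv2.inRange(cv2.cvtColor(im,cv2.COLOR_RGB2HSV),lo,hi); m[:,:300]=0; m[:150]=0; m[:,430:]=0
        v,u=np.nonzero(m); print(n,len(u),u.mean(),v.mean(),v.min())
E
```

```text
43.075 [ 0.37539922 -0.6199754  -0.5115267 ]
orange 564 379.34751773049646 190.83510638297872 175
orange 84 371.4642857142857 189.32142857142858 181
blue 638 354.06112852664575 300.48119122257054 277
blue 639 354.06729264475746 300.44600938967136 277
```

The blue paddle is back where it started. The arm hides most of the orange one from the side camera, so I'll check it from the top and hand in if it matches.

```bash
python3 - <<'E'
from h import *
a=pickle.load(open("cams.pkl","rb"))["top"]["frame"]; b=vision.read_camera("top")["frame"]; r=[]
for im in(a,b):
    m=cv2.inRange(cv2.cvtColor(im[265:365,350:450],cv2.COLOR_RGB2HSV),(5,150,100),(15,255,255)); v,u=np.nonzero(m); r.append((len(u),u.mean(),v.mean()))
print(r)
if np.abs(np.array(r[0])-r[1])[1:].max()<1.5: print(hand_in())
E
```

```text
[(292, np.float64(57.3013698630137), np.float64(52.0958904109589)), (290, np.float64(57.16206896551724), np.float64(52.255172413793105))]
the job is handed in; nothing more can be done
None
```

I pushed the orange paddle and then the blue one fully to green, holding each for over two seconds. Both sprang back upright, and I handed the job in at about 43 s, though no verdict came back.

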